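Take the length stop off its T-track

TASK

The sawing jig on this jeweller's bench is being cleared: slide the length stop (the square steel block) along its T-track to the track's open end, lift it off there, and stand it upright in the empty square wooden tray, setting it down rather than dropping it. Leave the tool holder with the ring on top where it is on the other track.

Things in the scene. Friction and masses are not known exactly. Their poses are not given: they have to be found in the camera images.
- stop_center (a point): Length stop: loose dark steel block 40 mm long (x, along the track), 28 wide (y), 48 high, plus a 10 mm high thumbscrew on top; 0.2-0.3 kg. Below it a neck 11 mm wide and a T-foot 40 x 30 x 6 mm, captive in one of the two T-tracks; slides easily, 2-3 mm play. Point: block's centre, 24 mm below its top face, 42 mm above the foot's underside, on the track 27 mm above the lips' top. z up.
- holder_center (a point): Tool holder, to be left alone: round dark steel post 12 mm thick with a 33 mm ring lying on top, 89 mm high in all, on the same kind of T-foot, captive in the other track (which of the two varies). Point: on the post's axis, 42 mm above the foot's underside.
- track_exit (a point): Open end of a fixed plywood board 300 x 170 mm with 2 parallel aluminium T-tracks 46 mm wide, at y = +50 and -50 mm here. x: along the tracks to the open ends; z up. Point: midway between the tracks, mid-length of their 70 mm open bays, on the channel floor's level, 14 mm above the bench. Lips (top at z = 15 mm) end at x = -35 mm, so a foot is free from x = -15 mm; bay floor ends at x = 35 mm.
- tray_in (a point): Centre of the inner floor of the fixed, empty square wooden tray: 130 x 130 mm outside, 30 mm high, walls and floor 6 mm thick (inside 118 x 118 mm, rim 24 mm above this point). x and y along its walls, z up.
Mind the look-alikes: they are no part of the job. What is shaped like the part that bears stop_center but purple is not meant.

How it is judged:
By the outcome, as a careful person would: the job done as asked, in the order asked, and still so for the second after the job is handed in, with the robot touching nothing.
It also fails if it takes over 45 s, if anything falls off the work surface, if the arm or the gripper's body presses on something with over 40 N, if the wrist force passes 120 N, or if a joint passes its speed limit or range.

ROBOT

A 6-joint arm with a two-finger parallel gripper is mounted at the origin on the work surface. World frame = base frame: x ahead of the robot, y to its left, z up, the work surface at z = 0. Lengths are in mm, angles in rad, forces in N, time in s.
With the tool pointing down it reaches from about 275 to 750 mm from the base axis. Payload 10.2 kg.
Tool frame: the origin (TCP) lies midway between the tips of the shut fingers; the grasp point (between the pads) lies 19 mm behind it; z points along the fingers, y is the direction in which the jaws open and shut (so a half turn about z gives the same grasp; the last joint's range is limited). The gripper opens to 85 mm and grips with 20 to 120 N. Pads are 22 mm wide; open, the fingers measure 114 mm over their backs; the gripper's body (76 mm by 85 mm) begins 54 mm behind the grasp point. The pads swing forward as they close: fully open they stand 13 mm farther back than shut.
Start: joints at [1.08, 0.313, 1.498, -0, 1.331, -0.223], TCP at [138.933, 506.289, 231.294] pointing down, gripper open.
Joint ranges: [-2.94, 2.94], [-0.97, 2.17], [0.19, 2.56], [-1.23, 4.37], [0.02, 3.11], [-2.88, 2.88]. Speed limits (rad/s): [2.39, 2.39, 3.01, 3.14, 3.14, 3.14].

INTERFACE

Orientations are given as a unit quaternion [w, x, y, z].
In Python, from rig import sense, optics, ctrl gives the robot as it stands.
- The arm moves only by the tool play_rows, never from a script. Its argument "plan" is a list of rows, each a list of 7 numbers: the shift along the world's x, y, z in mm, then the turn, a rotation vector about the world's x, y, z in rad, then the opening, from -1 (shut) to 1 (fully open), so that 0 is half open. A call has 1 to 5 rows; each row shifts and turns the pose as measured when the row begins; what a row does not reach is not made up. A row lasts 1/12 s, in which the tool goes at most 41.7 mm and 7.16 degrees, less where a joint would pass 70% of its speed; a pose out of reach is approached as far as the arm can. A call is refused whole if a number of a shift passes 41.7 or a number of a turn 0.125, either way. A call with a gripper value outside its range is refused whole. The fingers move at their own pace and stop on an object; "grip_force" is the grip in N (left out, the last holds). Time passes only in rows, so rows that do not move let the fingers close. It gives the time, the measured TCP pose, the force and the opening at its end, in the units of the state.
- sense(): the state, without advancing time (a new reading comes with each control period).
- optics.capture(name): name is "side" or "top"; returns a dict with "img" (400x640x3 uint8, blue, green, red), "fx", "fy", "cx", "cy" (pixels), "world_to_cam" (4x4, takes a point from world to camera coordinates). Camera axes: x right, y up, looking along -z (the intrinsics and any distortion apply to the point x, -y, -z); pixel columns grow to the right and rows downward; lengths in mm; the calibration is good to about 2 mm. A picture is of the moment at which its call begins. There is no depth.
- ctrl.finish_job(): hands the job in, once; it reports no verdict.
The state is a dict: "time_s": time; "joints": joint angles; "dq": joint speeds; "tau": joint torques, N m; "eef_pos": TCP position; "ee_rot": TCP orientation; "force": force on the tool from outside, world axes, zero at the start; "wrist_torque": the same for the moment, N m; "grip_width": opening from 0.0 (shut) to 1.0 (fully open).
Only numpy, scipy, OpenCV 4.12 (cv2) and the standard library are available. Lean on these libraries where they do the work, as an engineer would, in place of code of your own. Each camera call takes 0.05 s, during which the arm holds its last target. There are 200 camera calls.

## Working session

There is one attempt and no reset: what is moved stays moved. The work goes in short steps, Python scripts to look and compute and a tool call to move; the robot and the scene stay as the last step left them, time stands still between calls to the robot, and variables do not carry over. Pictures are saved under pics/ and viewed, about 8 in all and at most 12, crops included, and the job is handed in when it is done.

Besides the shell and the picture viewer there is one more tool, called after "Emit:" in YAML: its name, and indented under it one key for each argument. play_rows: Moves the arm, as the interface text tells. Its arguments: {"type":"object","properties":{"plan":{"type":"array"},"grip_force":{"type":"number"}},"required":["plan"]}

```bash
mkdir -p pics
cat > h.py <<'E'
from rig import sense, optics, ctrl
import cv2, numpy as np
def cap(n):
    c=optics.capture(n); return c
def ray(c,u,v):
    W=np.array(c["world_to_cam"]); R=W[:3,:3]; t=W[:3,3]
    d=np.array([(u-c["cx"])/c["fx"],-(v-c["cy"])/c["fy"],-1.]); return -R.T@t, R.T@d
def onz(c,u,v,z):
    o,d=ray(c,u,v); return o+d*(z-o[2])/d[2]
def proj(c,p):
    W=np.array(c["world_to_cam"]); q=W[:3,:3]@np.array(p,float)+W[:3,3]
    return c["cx"]+c["fx"]*q[0]/-q[2], c["cy"]-c["fy"]*q[1]/-q[2]
E
python3 - <<'E'
from h import *
for n in("side","top"):
    c=cap(n); cv2.imwrite(f"pics/{n}0.png",c["img"]); print(n,c["fx"],c["cx"],c["cy"],c.keys(),np.round(ray(c,320,200),3))
print(sense())
E
```

```text
side 473.02513989709195 318.5423194056676 202.82629708190083 dict_keys(['img', 'fx', 'fy', 'cx', 'cy', 'world_to_cam']) [[ 4.59343e+02 -7.20573e+02  9.30273e+02]
 [ 1.21000e-01  6.43000e-01 -7.56000e-01]]
top 390.5984495602283 316.1399553298747 200.185557611702 dict_keys(['img', 'fx', 'fy', 'cx', 'cy', 'world_to_cam']) [[ 4.96915e+02  2.11960e+01  8.48892e+02]
 [ 1.27000e-01 -1.30000e-02 -9.92000e-01]]
{'time_s': 0.1, 'joints': array([ 1.07960337e+00,  3.13420186e-01,  1.49834225e+00, -2.94465924e-06,
        1.33101359e+00, -2.23416968e-01]), 'dq': array([-0.00069309, -0.00010649, -0.00152149,  0.00038984, -0.00286389,
       -0.00116908]), 'tau': array([ 2.83940157e-03, -4.12891281e+01, -2.60142839e+01, -1.72602977e-04,
        3.04474903e-03,  2.60228131e-05]), 'eef_pos': array([138.82032973, 506.08023568, 230.78603235]), 'ee_rot': array([-2.05602551e-04,  1.33487969e-01,  9.91050257e-01, -5.54815996e-04]), 'force': array([ 0.53915634, -0.03771273,  0.39958219]), 'wrist_torque': array([ 0.03534111,  0.01569736, -0.01102835]), 'grip_width': 1.0008487562148658}
```

View pics/side0.png

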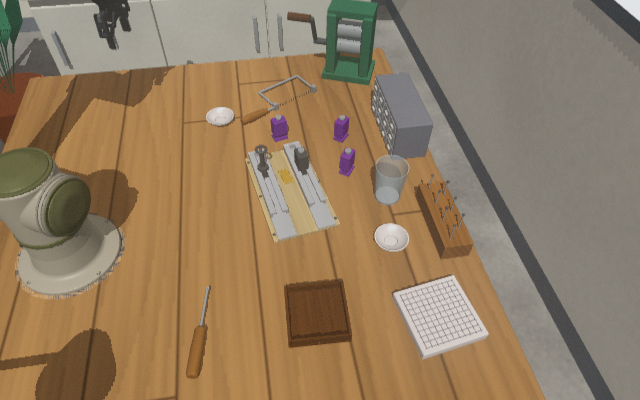

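View pics/top0.png

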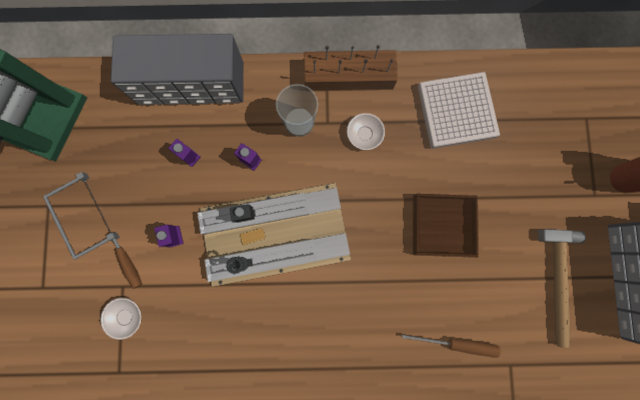

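The side view shows the bench: the dark square block is at about (301,158), the ring-topped post at (263,155), purple look-alikes at (279,128), (342,128) and (347,160), and the dark tray at (318,312). In the top view they are at block (238,213), ring (236,265) and tray (446,225). The dark steel block with a thumbscrew fits the stop, so I'll confirm it in an enlarged crop.

Run:
```python
from h import *
a=cv2.imread("pics/top0.png")[180:290,190:355]; b=cv2.imread("pics/side0.png")[135:245,235:345]
a=cv2.resize(a,None,fx=4.8,fy=4.8,interpolation=cv2.INTER_CUBIC)
cv2.imwrite("pics/crop_top.png",a)
cv2.imwrite("pics/crop_side.png",cv2.resize(b,None,fx=5.4,fy=5.4,interpolation=cv2.INTER_CUBIC))
```

```text
(no output)
```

View pics/crop_top.png

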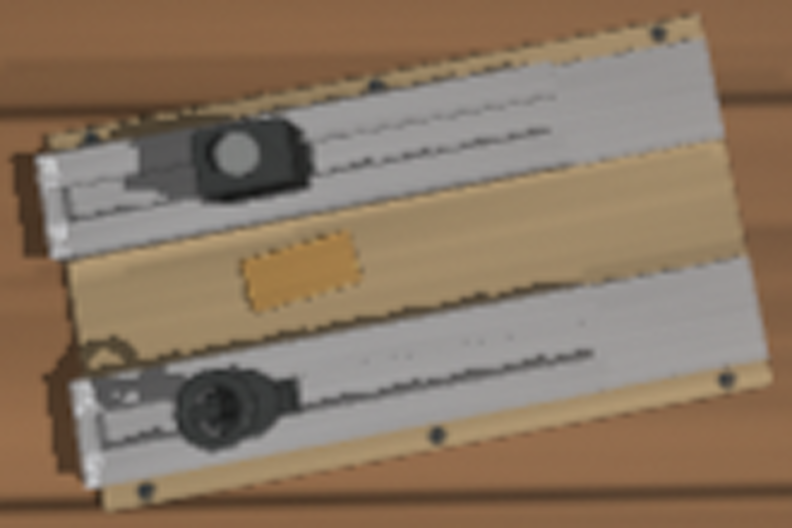

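View pics/crop_side.png

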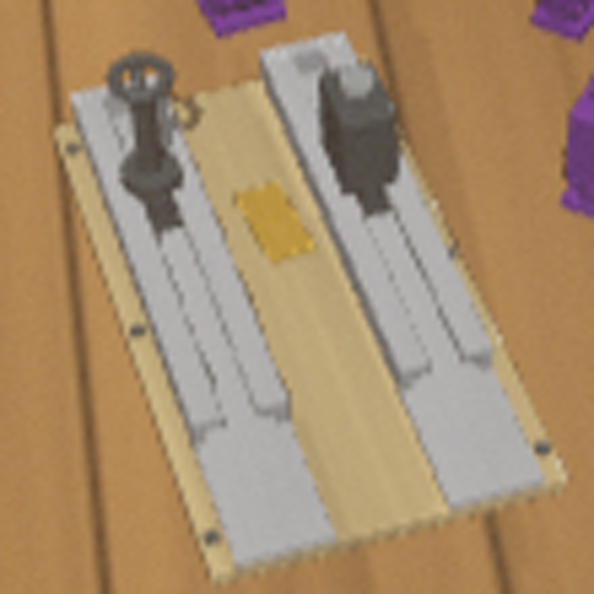

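The crops confirm it. The block with the thumbscrew (top crop (250,155)) is in the upper track, and the ring post (235,410) is in the other. The open bays are at the right end of the top view.

Run:
```python
from h import *
T=cap("top");S=cap("side")
t=lambda x,y,z:np.round(onz(T,190+(x-2)/4.8,180+(y-2)/4.8,z),1)
s=lambda x,y,z:np.round(onz(S,235+(x-2)/5.4,135+(y-2)/5.4,z),1)
print("screw",t(237,154,90),s(357,78,90))
print("bay corners upper",t(701,38,14),t(722,138,14),s(545,482,14),s(452,506,14))
print("bay corners lower",t(747,257,14),t(768,362,14),s(333,540,14),s(237,566,14))
print("far corners upper",t(40,157,29),t(52,258,29),s(345,33,29),s(260,52,29))
print("far lower",t(75,380,29),t(90,487,29))
print("lips ends slot",t(550,97,29),t(550,130,29),s(430,370,29),s(462,360,29))
print("slot upper left", t(320,135,29),t(322,172,29))
for n,c in(("T",T),("S",S)):
    hsv=cv2.cvtColor(c["img"],cv2.COLOR_BGR2HSV)
    m=np.zeros((400,640),np.uint8)
    g=c["img"]
    x0,x1,y0,y1=(400,490,185,265) if n=="T" else (275,360,270,355)
    sub=(g[y0:y1,x0:x1].max(2)<95).astype(np.uint8)
    k,l,st,ce=cv2.connectedComponentsWithStats(sub); i=1+st[1:,4].argmax()
    p=np.argwhere(l==i)[:,::-1].astype(np.float32)
    r=cv2.minAreaRect(p); q=cv2.boxPoints(r)+[x0,y0]
    hull=cv2.approxPolyN(cv2.convexHull(p.astype(np.int32)),4)[0]+[x0,y0]
    print(n,[np.round(onz(c,*a,30),0)[:2] for a in hull], np.mean([onz(c,*a,30) for a in hull],0))
b=cv2.imread("pics/top0.png")[185:265,400:490];d=cv2.imread("pics/side0.png")[270:355,275:360]
cv2.imwrite("pics/tray.png",np.hstack([cv2.resize(b,(400,356)),cv2.resize(d,(356,356))]))
```

```text
screw [574.2 169.6  90. ] [574.5 173.6  90. ]
bay corners upper [630.4 -24.3  14. ] [584.9 -32.5  14. ] [630.7 -23.9  14. ] [586.7 -30.7  14. ]
bay corners lower [531.6 -42.2  14. ] [485.3 -50.2  14. ] [531.1 -41.   14. ] [487.2 -48.3  14. ]
far corners upper [580.7 268.   29. ] [536.4 261.9  29. ] [581.6 273.4  29. ] [536.1 265.8  29. ]
far lower [483.5 251.   29. ] [437.9 243.8  29. ]
lips ends slot [603.   43.8  29. ] [588.3  44.   29. ] [587.9  37.9  29. ] [603.6  41.6  29. ]
slot upper left [588.1 145.1  29. ] [571.7 144.2  29. ]
T [array([ 478., -313.]), array([ 481., -160.]), array([ 616., -160.]), array([ 603., -350.])] [ 544.66027567 -245.56964739   30.        ]
S [array([ 477., -325.]), array([ 489., -187.]), array([ 607., -194.]), array([ 604., -332.])] [ 544.14141606 -259.37289128   30.        ]
```

View pics/tray.png

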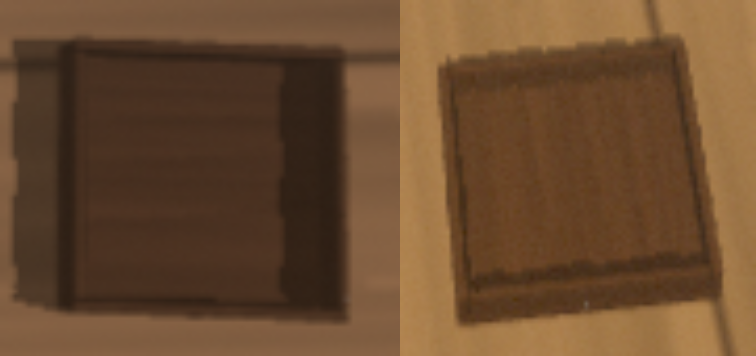

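The tray crop shows the empty tray, rim corners visible in both views. I'll refine its pose later; the stop is at about (574,172) and slides along (0.167,-0.986). Now I'll approach.

Emit:
play_rows:
  plan:
    - [36, -28, 0, 0, 0, -0.095, 1]
    - [36, -28, 0, 0, 0, -0.095, 1]
    - [36, -28, 0, 0, 0, -0.095, 1]
    - [36, -28, 0, 0, 0, -0.095, 1]
    - [36, -28, 0, 0, 0, -0.095, 1]
  grip_force: 60

```text
time_s: 0.62
eef_pos: [303.3, 375.5, 230.1]
ee_rot: [-0.001, 0.365, 0.931, -0.0]
force: [0.3, 0.8, -0.1]
grip_width: 1.0
```

Emit:
play_rows:
  plan:
    - [36, -28, 0, 0, 0, -0.095, 1]
    - [36, -28, 0, 0, 0, -0.095, 1]
    - [36, -28, 0, 0, 0, -0.095, 1]
    - [36, -28, 0, 0, 0, -0.095, 1]
    - [36, -28, 0, 0, 0, -0.095, 1]

```text
time_s: 1.03
eef_pos: [466.6, 245.5, 230.2]
ee_rot: [-0.001, 0.584, 0.812, 0.0]
force: [-0.3, 1.5, 0.4]
grip_width: 1.001
```

```bash
cat >> h.py <<'E'
from scipy.spatial.transform import Rotation as Ro
def pose(yaw=0.168):
    s=sense(); q=s["ee_rot"]; M=Ro.from_quat([q[1],q[2],q[3],q[0]])
    t=Ro.from_matrix(np.array([[-np.sin(-yaw)*-1*-1,0,0],[0,0,0],[0,0,0]])) if 0 else None
    y=np.array([np.cos(yaw),np.sin(yaw),0]); z=np.array([0,0,-1.]); x=np.cross(y,z)
    D=Ro.from_matrix(np.c_[x,y,z])
    print("t",round(s["time_s"],2),"tcp",np.round(s["eef_pos"],1),"turn to go",np.round((D*M.inv()).as_rotvec(),3),"F",np.round(s["force"],1),"w",round(float(s["grip_width"]),3),"q",np.round(s["joints"],2))
    return s
E
python3 - <<'E'
from h import *
pose()
T=cap("top");S=cap("side")
t=lambda x,y,z:onz(T,400+(x-2)/4.444,185+(y-2)/4.444,z)[:2]
s=lambda x,y,z:onz(S,275+(x-402)/4.19,270+(y-2)/4.19,z)[:2]
a=[t(*p,30) for p in((68,40),(343,45),(345,320),(65,308))];b=[s(*p,30) for p in((443,66),(683,38),(720,268),(470,292))]
print(np.round(a),np.mean(a,0));print(np.round(b),np.mean(b,0))
E
```

```text
t 1.03 tcp [466.6 245.5 230.2] turn to go [-0.002 -0.002 -0.155] F [-0.3  1.5  0.4] w 1.001 q [ 0.26  0.32  1.49  0.    1.33 -0.06]
[[ 612. -191.]
 [ 607. -322.]
 [ 477. -314.]
 [ 485. -183.]] [ 545.2230532  -252.35546466]
[[ 486. -185.]
 [ 613. -188.]
 [ 605. -318.]
 [ 484. -310.]] [ 546.78753359 -250.13943454]
```

Emit:
play_rows:
  plan:
    - [36, -25, -20, 0, 0, -0.055, 1]
    - [36, -25, -30, 0, 0, -0.055, 1]
    - [36, -24, -30, 0, 0, -0.045, 1]
    - [0, 0, 0, 0, 0, 0, 1]

```text
time_s: 1.47
eef_pos: [557.4, 182.4, 163.0]
ee_rot: [-0.0, 0.649, 0.761, 0.001]
force: [0.1, 0.4, -0.3]
grip_width: 1.003
```

Run:
```python
from h import *
pose()
```

```text
t 1.47 tcp [557.4 182.4 163. ] turn to go [-0.002  0.002  0.009] F [ 0.1  0.4 -0.3] w 1.003 q [ 0.12  0.5   1.4   0.    1.23 -0.04]
```

Emit:
play_rows:
  plan:
    - [17, -11, -10, 0, 0, 0.01, 1]
    - [0, 0, 0, 0, 0, 0, 1]
    - [0, 0, -30, 0, 0, 0, 1]
    - [0, 0, -30, 0, 0, 0, 1]
    - [0, 0, 0, 0, 0, 0, 1]

```text
time_s: 1.88
eef_pos: [574.4, 172.2, 90.8]
ee_rot: [-0.001, 0.644, 0.765, 0.001]
force: [-0.1, 0.4, -1.0]
grip_width: 1.0
```

Run:
```python
from h import *
s=pose()
T=cap("top");S=cap("side")
u,v=map(int,proj(T,[574,172,80]));a=T["img"][v-45:v+45,u-50:u+50]
u,v=map(int,proj(S,[574,172,80]));b=S["img"][v-45:v+45,u-50:u+50]
cv2.imwrite("pics/near.png",cv2.resize(np.hstack([a,b]),None,fx=4,fy=4,interpolation=cv2.INTER_CUBIC))
```

```text
t 1.88 tcp [574.4 172.2  90.8] turn to go [-0.003  0.001 -0.003] F [-0.1  0.4 -1. ] w 1.0 q [ 0.09  0.61  1.43  0.    1.1  -0.08]
```

View pics/near.png

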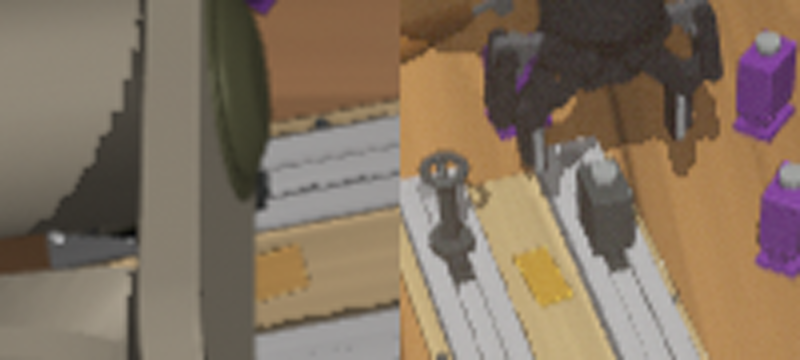

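Fingers straddle the block in the side crop (tips at (540,150) and (680,130), block at (605,175)). Descending.

Emit:
play_rows:
  plan:
    - [0, 0, -25, 0, 0, 0, 1]
    - [0, 0, -20, 0, 0, 0, 1]
    - [0, 0, -8, 0, 0, 0, 1]
    - [0, 0, 0, 0, 0, 0, 1]

```text
time_s: 2.32
eef_pos: [580.3, 174.9, 51.4]
ee_rot: [0.007, 0.643, 0.766, 0.009]
force: [0.2, 0.8, 0.0]
grip_width: 1.003
```

Run:
```python
from h import *
s=pose()
```

```text
t 2.32 tcp [580.3 174.9  51.4] turn to go [-0.005  0.023 -0.006] F [0.2 0.8 0. ] w 1.003 q [ 0.1   0.66  1.46  0.    1.   -0.08]
```

Emit:
play_rows:
  plan:
    - [0, 0, 0, 0, 0, 0, 1]

```text
time_s: 2.4
eef_pos: [580.9, 175.3, 53.2]
ee_rot: [0.008, 0.643, 0.766, 0.01]
force: [-0.9, -0.1, 1.0]
grip_width: 1.0
```

Run:
```python
from h import *
s=pose()
print(np.round(s["tau"],1),np.round(s["dq"],3),s["wrist_torque"])
S=cap("side"); cv2.imwrite("pics/s2.png",S["img"][0:330,0:460])
```

```text
t 2.4 tcp [580.9 175.3  53.2] turn to go [-0.005  0.025 -0.006] F [-0.9 -0.1  1. ] w 1.0 q [ 0.1   0.66  1.46  0.    1.   -0.08]
[ -0.  -51.1 -21.4   0.   -0.1  -0. ] [ 0.006 -0.015 -0.011  0.002  0.012 -0.001] [-0.02939114  0.03061902  0.04080727]
```

View pics/s2.png

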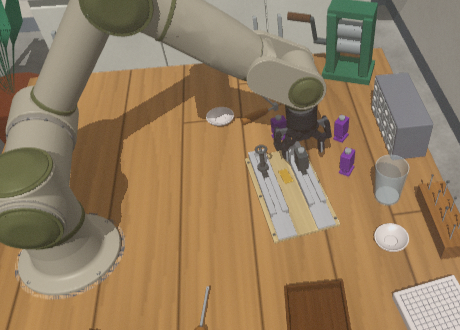

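The view shows the gripper over the stop with nothing touching. It stopped 13 mm high with a small drift and no force, so I'll correct with smaller steps.

Emit:
play_rows:
  plan:
    - [-6, -3, 0, -0.005, 0.025, -0.006, 1]
    - [0, 0, 0, 0, 0, 0, 1]

```text
time_s: 2.62
eef_pos: [576.1, 172.6, 56.6]
ee_rot: [0.001, 0.645, 0.764, 0.001]
force: [-0.8, -0.5, 0.5]
grip_width: 0.998
```

Run:
```python
from h import *
s=pose();print(np.round(s["tau"],1))
```

```text
t 2.62 tcp [576.1 172.6  56.6] turn to go [-0.001  0.004 -0.   ] F [-0.8 -0.5  0.5] w 0.998 q [ 0.1   0.66  1.45  0.    1.03 -0.07]
[  0.  -51.9 -21.9  -0.    0.3   0.1]
```

Emit:
play_rows:
  plan:
    - [0, 0, -5, 0, 0, 0, 1]
    - [0, 0, 0, 0, 0, 0, 1]

```text
time_s: 2.78
eef_pos: [577.4, 172.8, 53.5]
ee_rot: [0.003, 0.645, 0.764, 0.003]
force: [0.4, 0.1, 0.3]
grip_width: 0.999
```

Run:
```python
from h import *
s=pose();print(np.round(s["tau"],1))
```

```text
t 2.78 tcp [577.4 172.8  53.5] turn to go [-0.001  0.008 -0.001] F [0.4 0.1 0.3] w 0.999 q [ 0.1   0.66  1.45  0.    1.02 -0.07]
[ -0.  -53.5 -22.9  -0.   -0.1   0. ]
```

Emit:
play_rows:
  plan:
    - [0, 0, 0, 0, 0, 0, 1]
    - [0, 0, 0, 0, 0, 0, 1]

```text
time_s: 2.95
eef_pos: [577.8, 173.0, 54.1]
ee_rot: [0.003, 0.645, 0.764, 0.004]
force: [-0.0, -0.8, 0.6]
grip_width: 0.997
```

Run:
```python
from h import *
s=pose();print(np.round(s["tau"],2),np.round(s["joints"],4))
T=cap("top"); cv2.imwrite("pics/t2.png",cv2.resize(T["img"][0:330,20:380],None,fx=1.8,fy=1.8))
S=cap("side"); cv2.imwrite("pics/s3.png",cv2.resize(S["img"][40:190,220:380],None,fx=4,fy=4,interpolation=cv2.INTER_CUBIC))
```

```text
t 2.95 tcp [577.8 173.   54.1] turn to go [-0.002  0.01  -0.001] F [-0.  -0.8  0.6] w 0.997 q [ 0.1   0.66  1.45  0.    1.02 -0.07]
[-1.000e-02 -5.258e+01 -2.221e+01  0.000e+00 -4.000e-02  0.000e+00] [ 9.6600e-02  6.5980e-01  1.4538e+00  7.0000e-04  1.0179e+00 -7.2700e-02]
```

View pics/s3.png

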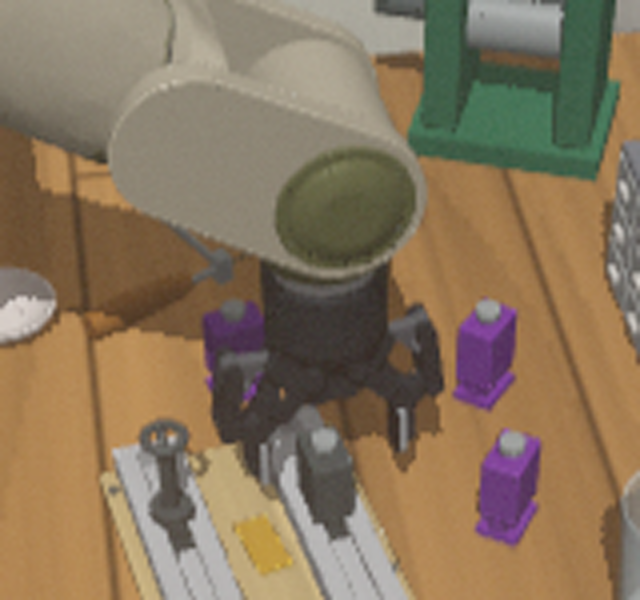

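The side crop shows the stop at (325,450) with finger tips at (265,475) and (403,445). I'll check whether that agrees with the projected TCP.

Run:
```python
from h import *
S=cap("side");f=lambda p:np.round((np.array(proj(S,p))-[220,40])*4)
n=np.array([.986,.167,0]);c=np.array([577.8,173,54.1])
for z in(54,67,80):
  for k in(-42.5,0,42.5): print(z,k,f([*(c+k*n)[:2],z]))
print("screw",f([574.3,171.6,90]),"blocktop",f([574.3,171.6,80]))
for z in(70,90): print(np.round(onz(S,220+488/4,40+308/4,z)))
```

```text
54 -42.5 [267. 491.]
54 0 [329. 476.]
54 42.5 [390. 462.]
67 -42.5 [267. 477.]
67 0 [329. 462.]
67 42.5 [390. 448.]
80 -42.5 [266. 462.]
80 0 [328. 448.]
80 42.5 [390. 433.]
screw [323. 438.] blocktop [323. 450.]
[712. 308.  70.]
[706. 284.  90.]
```

View pics/t2.png

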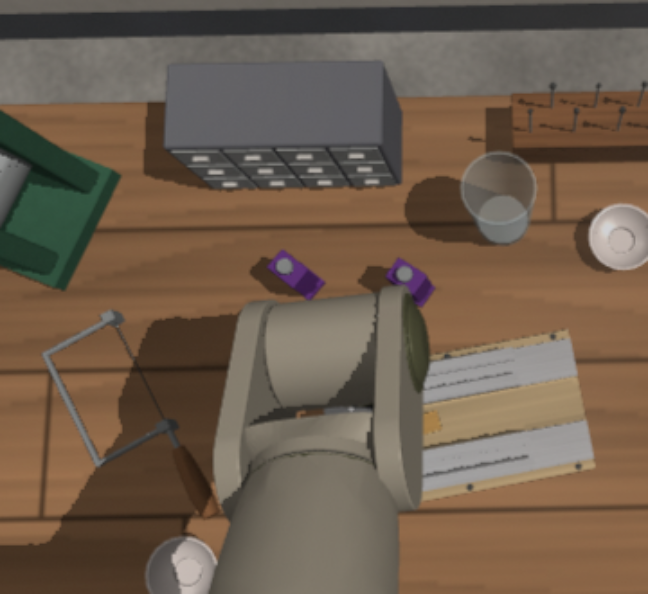

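The prediction matches: screw predicted (323,438) and seen near (325,437), so the grasp position is right. The torques hint at a light contact upstream of the wrist sensor. I'll check where the look-alike and the ring lie relative to the gripper, then probe.

Run:
```python
from h import *
S=cap("side");T=cap("top")
print("decoys", [np.round(onz(S,u,v,76)) for u,v in((278.5,117),(342,117),(348,150))],[np.round(onz(T,u,v,76)) for u,v in((161,237),(178,148),(244,152))])
print("ring",np.round(onz(S,220+163/4,40+438/4,103)),"mill",[np.round(onz(S,220+x/4,40+y/4,0)) for x,y in((410,140),(600,172))])
```

```text
decoys [array([534., 328.,  76.]), array([710., 300.,  76.]), array([699., 166.,  76.])] [array([528., 326.,  76.]), array([708., 297.,  76.]), array([697., 163.,  76.])]
ring [472. 174. 103.] mill [array([711., 617.,   0.]), array([859., 549.,  -0.])]
```

Emit:
play_rows:
  plan:
    - [0, 0, 12, 0, 0.01, 0, 1]
    - [0, 0, 0, 0, 0, 0, 1]

```text
time_s: 3.37
eef_pos: [577.5, 172.9, 65.9]
ee_rot: [-0.001, 0.645, 0.764, 0.0]
force: [0.3, -0.6, 0.6]
grip_width: 0.998
```

Emit:
play_rows:
  plan:
    - [0, 0, -6, 0, 0, 0, 1]

```text
time_s: 3.45
eef_pos: [578.0, 173.0, 60.3]
ee_rot: [-0.0, 0.645, 0.764, 0.001]
force: [0.4, 0.2, -0.0]
grip_width: 1.003
```

Emit:
play_rows:
  plan:
    - [0, 0, -6, 0, 0, 0, 1]

```text
time_s: 3.53
eef_pos: [578.0, 173.0, 53.7]
ee_rot: [-0.0, 0.645, 0.764, 0.001]
force: [0.6, 0.0, -0.6]
grip_width: 1.002
```

Emit:
play_rows:
  plan:
    - [0, 0, -6, 0, 0, 0, 1]

```text
time_s: 3.62
eef_pos: [577.8, 173.0, 46.6]
ee_rot: [-0.0, 0.645, 0.764, 0.001]
force: [0.2, 0.1, -0.6]
grip_width: 1.001
```

Run:
```python
from h import *
s=pose();print(np.round(s["tau"],2),np.round(s["joints"],4))
```

```text
t 3.62 tcp [577.8 173.   46.6] turn to go [-0.002  0.001 -0.001] F [ 0.2  0.1 -0.6] w 1.001 q [ 0.1   0.67  1.45  0.    1.02 -0.07]
[ 2.000e-02 -5.404e+01 -2.231e+01  0.000e+00  2.400e-01  0.000e+00] [ 0.0962  0.6742  1.4505  0.0018  1.0161 -0.0737]
```

It now tracks smoothly through that height. I'll centre and go to grasp height.

Emit:
play_rows:
  plan:
    - [-1.5, -0.5, -4, 0, 0, 0, 1]
    - [-1.5, -0.5, -3, 0, 0, 0, 1]
    - [0, 0, -1, 0, 0, 0, 1]

```text
time_s: 3.87
eef_pos: [572.9, 171.7, 34.5]
ee_rot: [-0.002, 0.645, 0.764, -0.001]
force: [-0.1, -0.2, 0.5]
grip_width: 0.999
```

Run:
```python
from h import *
s=pose();print(np.round(s["tau"],2))
```

```text
t 3.87 tcp [572.9 171.7  34.5] turn to go [-0.001 -0.004 -0.001] F [-0.1 -0.2  0.5] w 0.999 q [ 0.09  0.68  1.47  0.    0.99 -0.08]
[-4.000e-02 -5.297e+01 -2.153e+01  0.000e+00 -5.000e-02 -1.000e-02]
```

Emit:
play_rows:
  plan:
    - [1.2, 0, 3, 0, 0, 0, 1]
    - [0, 0, 0, 0, 0, 0, 0]
    - [0, 0, 0, 0, 0, 0, -0.2]
  grip_force: 40

```text
time_s: 4.12
eef_pos: [573.9, 171.6, 37.1]
ee_rot: [-0.002, 0.645, 0.764, -0.001]
force: [-1.0, -0.2, -0.3]
grip_width: 0.747
```

Run:
```python
from h import *
s=pose()
```

```text
t 4.12 tcp [573.9 171.6  37.1] turn to go [-0.001 -0.005 -0.001] F [-1.  -0.2 -0.3] w 0.747 q [ 0.09  0.68  1.46  0.    1.   -0.08]
```

Emit:
play_rows:
  plan:
    - [0, 0, 0, 0, 0, 0, -1]
    - [0, 0, 0, 0, 0, 0, -1]
    - [0, 0, 0, 0, 0, 0, -1]
    - [0, 0, 0, 0, 0, 0, -1]
    - [0, 0, 0, 0, 0, 0, -1]

```text
time_s: 4.53
eef_pos: [574.4, 171.7, 37.9]
ee_rot: [-0.002, 0.645, 0.764, -0.001]
force: [0.2, -0.8, -0.1]
grip_width: 0.319
```

Run:
```python
from h import *
s=pose()
```

```text
t 4.53 tcp [574.4 171.7  37.9] turn to go [-0.001 -0.003 -0.001] F [ 0.2 -0.8 -0.1] w 0.319 q [ 0.09  0.68  1.46  0.    1.   -0.08]
```

Gripped at about 27–28 mm. Now the slide, gently at first, along (0.167,-0.986).

Emit:
play_rows:
  plan:
    - [0, 0, 0, 0, 0, 0, -1]
    - [1, -5.9, 0, 0, 0, 0, -1]
    - [1.5, -8.9, 0, 0, 0, 0, -1]
    - [1.5, -8.9, 0, 0, 0, 0, -1]
  grip_force: 60

```text
time_s: 4.87
eef_pos: [578.2, 148.3, 38.0]
ee_rot: [-0.002, 0.644, 0.765, -0.0]
force: [-0.6, 1.7, -0.6]
grip_width: 0.318
```

Run:
```python
from h import *
s=pose()
print("lateral",(s["eef_pos"]-[574.3,171.6,0])@[.986,.167,0], "along",(s["eef_pos"]-[574.3,171.6,0])@[.167,-.986,0])
```

```text
t 4.87 tcp [578.2 148.3  38. ] turn to go [-0.002 -0.003 -0.003] F [-0.6  1.7 -0.6] w 0.318 q [ 0.05  0.68  1.47  0.    0.99 -0.12]
lateral -0.06395420341042835 along 23.66756829261285
```

Emit:
play_rows:
  plan:
    - [2, -11.8, 0, 0, 0, 0, -1]
    - [2, -11.8, 0, 0, 0, 0, -1]
    - [2, -11.8, 0, 0, 0, 0, -1]
    - [2, -11.8, 0, 0, 0, 0, -1]
    - [2, -11.8, 0, 0, 0, 0, -1]

```text
time_s: 5.28
eef_pos: [589.0, 82.1, 38.0]
ee_rot: [-0.002, 0.645, 0.765, -0.0]
force: [-0.2, 1.6, -0.3]
grip_width: 0.32
```

```bash
cat >> h.py <<'E'
def sl():
    s=pose(); p=s["eef_pos"]-[574.3,171.6,0]
    print("lateral",p@[.986,.167,0],"along",p@[.167,-.986,0])
E
python3 -c "
from h import *
sl()"
```

```text
t 5.28 tcp [589.   82.1  38. ] turn to go [-0.003 -0.004 -0.002] F [-0.2  1.6 -0.3] w 0.32 q [-0.06  0.67  1.48  0.    0.99 -0.23]
lateral -0.4308333497893049 along 90.72573309918542
```

Emit:
play_rows:
  plan:
    - [2.1, -11.8, 0, 0, 0, 0, -1]
    - [2.1, -11.8, 0, 0, 0, 0, -1]
    - [2.1, -11.8, 0, 0, 0, 0, -1]
    - [1.7, -9, 0, 0, 0, 0, -1]
    - [1, -5, 0, 0, 0, 0, -1]

```text
time_s: 5.7
eef_pos: [599.1, 24.7, 38.0]
ee_rot: [-0.002, 0.646, 0.764, -0.0]
force: [-0.4, 2.7, 0.6]
grip_width: 0.323
```

Emit:
play_rows:
  plan:
    - [1, -5, 0, 0, 0, 0, -1]
    - [0, 0, 0, 0, 0, 0, -1]

```text
time_s: 5.87
eef_pos: [600.4, 17.8, 38.0]
ee_rot: [-0.002, 0.646, 0.763, -0.0]
force: [0.5, -0.6, -0.8]
grip_width: 0.321
```

```bash
python3 -c "
from h import *
sl()
S=cap('side');u,v=map(int,proj(S,[602,7,50]))
cv2.imwrite('pics/slid.png',cv2.resize(S['img'][v-70:v+60,u-70:u+70],None,fx=4,fy=4,interpolation=cv2.INTER_CUBIC))"
```

```text
t 5.87 tcp [600.4  17.8  38. ] turn to go [-0.002 -0.004  0.002] F [ 0.5 -0.6 -0.8] w 0.321 q [-0.17  0.68  1.46  0.    1.   -0.33]
lateral 0.08979798527957428 along 155.96743153746814
```

View pics/slid.png

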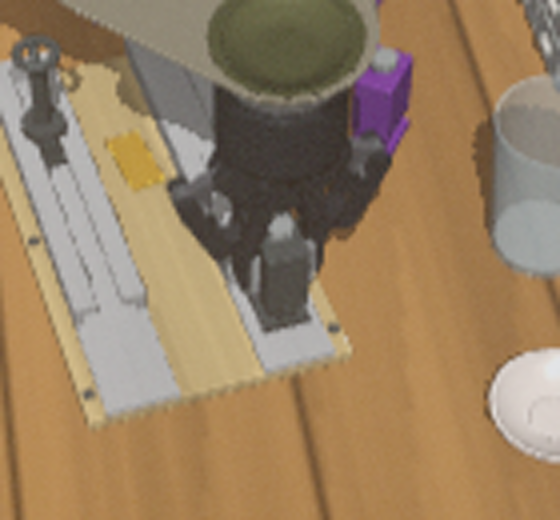

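The crop shows the stop (285,270) in the open bay, its foot near (285,320) and clear of the lips. I'll go about 9 mm farther for margin, then lift.

Emit:
play_rows:
  plan:
    - [1, -5, 0, 0, 0, 0, -1]
    - [0.7, -4, 0, 0, 0, 0, -1]
    - [0, 0, 0, 0, 0, 0, -1]
    - [0, 0, 4, 0, 0, 0, -1]
    - [0, 0, 6, 0, 0, 0, -1]
  grip_force: 80

```text
time_s: 6.33
eef_pos: [601.0, 9.7, 46.9]
ee_rot: [-0.004, 0.645, 0.764, -0.001]
force: [-0.4, -0.2, -2.4]
grip_width: 0.318
```

```bash
python3 -c "
from h import *
sl()"
```

```text
t 6.33 tcp [601.    9.7  46.9] turn to go [-0.002 -0.007 -0.   ] F [-0.4 -0.2 -2.4] w 0.318 q [-0.18  0.67  1.45  0.    1.03 -0.35]
lateral -0.6620606882582187 along 164.08027220099905
```

Emit:
play_rows:
  plan:
    - [0, 0, 15, 0, 0, 0, -1]
    - [0, 0, 22, 0, 0, 0, -1]
    - [0, 0, 22, 0, 0, 0, -1]
    - [0, -5, 5, 0, 0, 0, -1]
    - [-3, -15, 0, 0, 0, -0.02, -1]

```text
time_s: 6.75
eef_pos: [596.9, -8.3, 114.2]
ee_rot: [-0.004, 0.651, 0.759, -0.002]
force: [1.5, -0.3, -3.8]
grip_width: 0.313
```

Emit:
play_rows:
  plan:
    - [-5, -24, 0, 0, 0, -0.025, -1]
    - [-7, -32, 0, 0, 0, -0.03, -1]
    - [-7, -32, 0, 0, 0, -0.03, -1]
    - [-7, -32, 0, 0, 0, -0.03, -1]
    - [-7, -32, 0, 0, 0, -0.03, -1]

```text
time_s: 7.17
eef_pos: [559.2, -166.5, 109.7]
ee_rot: [-0.007, 0.707, 0.708, -0.003]
force: [0.9, -0.4, -3.3]
grip_width: 0.319
```

```bash
python3 -c "
from h import *
pose(-0.046)"
```

```text
t 7.17 tcp [ 559.2 -166.5  109.7] turn to go [-0.006 -0.013 -0.048] F [ 0.9 -0.4 -3.3] w 0.319 q [-0.49  0.56  1.46 -0.    1.14 -0.49]
```

Emit:
play_rows:
  plan:
    - [-5, -28, 0, 0, -0.005, -0.02, -1]
    - [-4, -22, 0, -0.003, -0.006, -0.015, -1]
    - [-3, -18, 0, -0.003, -0.006, -0.01, -1]
    - [0, -8, 0, 0, 0, 0, -1]
    - [0, 0, 0, 0, 0, 0, -1]

```text
time_s: 7.58
eef_pos: [538.9, -256.3, 103.3]
ee_rot: [-0.002, 0.729, 0.685, -0.001]
force: [0.1, 0.9, -3.2]
grip_width: 0.312
```

```bash
python3 -c "
from h import *
pose(-0.046)"
```

```text
t 7.58 tcp [ 538.9 -256.3  103.3] turn to go [-0.002 -0.004  0.016] F [ 0.1  0.9 -3.2] w 0.312 q [-0.64  0.59  1.43 -0.    1.13 -0.58]
```

Emit:
play_rows:
  plan:
    - [5, 4, -10, -0.001, -0.003, 0.008, -1]
    - [2, 1, -18, -0.001, -0.002, 0.008, -1]
    - [0, 0, -15, 0, 0, 0, -1]
    - [0, 0, -8, 0, 0, 0, -1]
    - [0, 0, 0, 0, 0, 0, -1]

```text
time_s: 8.0
eef_pos: [546.6, -246.1, 46.2]
ee_rot: [-0.001, 0.721, 0.692, 0.001]
force: [-0.9, 0.6, -2.7]
grip_width: 0.317
```

```bash
python3 -c "
from h import *
pose(-0.046)
S=cap('side');u,v=map(int,proj(S,[546,-251,40]))
cv2.imwrite('pics/place.png',cv2.resize(S['img'][v-70:v+70,u-70:u+70],None,fx=4,fy=4,interpolation=cv2.INTER_CUBIC))"
```

```text
t 8.0 tcp [ 546.6 -246.1   46.2] turn to go [-0.003 -0.001 -0.005] F [-0.9  0.6 -2.7] w 0.317 q [-0.62  0.67  1.46  0.    1.01 -0.58]
```

View pics/place.png

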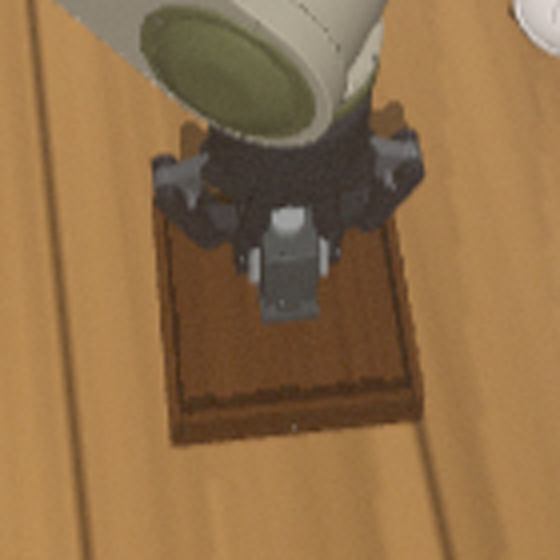

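The crop shows the stop held upright at (288,270) over the tray's middle, with the near rim at (300,400). Now lowering, with force checks.

Emit:
play_rows:
  plan:
    - [0, -3, -4, 0, 0, 0, -1]
    - [0, -1, -4, 0, 0, 0, -1]
    - [0, 0, -2, 0, 0, 0, -1]
    - [0, 0, 0, 0, 0, 0, -1]

```text
time_s: 8.38
eef_pos: [548.2, -249.8, 37.8]
ee_rot: [0.0, 0.721, 0.693, 0.001]
force: [-0.6, -0.0, -3.1]
grip_width: 0.316
```

Emit:
play_rows:
  plan:
    - [0, 0, -1, 0, 0, 0, -1]
    - [0, 0, 0, 0, 0, 0, -1]

```text
time_s: 8.55
eef_pos: [548.5, -250.1, 37.3]
ee_rot: [0.001, 0.721, 0.693, 0.001]
force: [0.2, -0.1, -2.2]
grip_width: 0.315
```

```bash
python3 -c "
from h import *
pose(-0.046)"
```

```text
t 8.55 tcp [ 548.5 -250.1   37.3] turn to go [-0.001  0.003 -0.007] F [ 0.2 -0.1 -2.2] w 0.315 q [-0.62  0.69  1.46  0.    1.   -0.59]
```

Emit:
play_rows:
  plan:
    - [0, 0, -3, 0, 0.002, 0, -1]
    - [0, 0, -2, 0, 0, 0, -1]
    - [0, 0, 0, 0, 0, 0, -1]

```text
time_s: 8.8
eef_pos: [548.7, -250.4, 32.5]
ee_rot: [0.001, 0.721, 0.693, 0.001]
force: [0.3, -0.1, -3.5]
grip_width: 0.314
```

Emit:
play_rows:
  plan:
    - [0, 0, -1.5, 0, 0, 0, -1]
    - [0, 0, 0, 0, 0, 0, -1]

```text
time_s: 8.97
eef_pos: [548.6, -250.4, 30.7]
ee_rot: [0.001, 0.721, 0.693, 0.001]
force: [0.4, -0.6, -3.4]
grip_width: 0.316
```

```bash
python3 -c "
from h import *
pose(-0.046)"
```

```text
t 8.97 tcp [ 548.6 -250.4   30.7] turn to go [ 0.     0.002 -0.007] F [ 0.4 -0.6 -3.4] w 0.316 q [-0.62  0.7   1.46  0.    0.98 -0.58]
```

Emit:
play_rows:
  plan:
    - [0, 0, -1.5, 0, 0, 0, -1]

```text
time_s: 9.05
eef_pos: [548.9, -250.6, 29.9]
ee_rot: [0.001, 0.721, 0.693, 0.001]
force: [-7.9, 4.8, 25.5]
grip_width: 0.315
```

Emit:
play_rows:
  plan:
    - [0, 0, -1, 0, 0, 0, -1]

```text
time_s: 9.13
eef_pos: [548.9, -250.6, 29.9]
ee_rot: [0.001, 0.721, 0.693, 0.001]
force: [-5.6, 3.0, 11.9]
grip_width: 0.322
```

Emit:
play_rows:
  plan:
    - [0, 0, 0, 0, 0, 0, -1]

```text
time_s: 9.22
eef_pos: [549.0, -250.6, 30.3]
ee_rot: [0.001, 0.721, 0.693, 0.001]
force: [-0.9, -0.8, -3.6]
grip_width: 0.319
```

Touched down at TCP z 29.9, as predicted. I'll settle it with light contact and open partway.

Emit:
play_rows:
  plan:
    - [0, 0, -1, 0, 0, 0, -1]
    - [0, 0, -0.6, 0, 0, 0, -0.25]
    - [0, 0, 0, 0, 0, 0, 0.1]
    - [0, 0, 0, 0, 0, 0, 0.2]
    - [0, 0, 0, 0, 0, 0, 0.2]

```text
time_s: 9.63
eef_pos: [549.8, -251.3, 29.7]
ee_rot: [0.003, 0.721, 0.693, 0.001]
force: [-0.4, 1.1, -0.0]
grip_width: 0.6
```

```bash
python3 -c "
from h import *
pose(-0.046)"
```

```text
t 9.63 tcp [ 549.8 -251.3   29.7] turn to go [ 0.003  0.005 -0.007] F [-0.4  1.1 -0. ] w 0.6 q [-0.62  0.7   1.46  0.    0.98 -0.58]
```

Emit:
play_rows:
  plan:
    - [0, 0, 6, 0.002, 0.003, 0, 0.2]
    - [0, 0, 12, 0, 0, 0, 0.2]
    - [0, 0, 20, 0, 0, 0, 0.2]
    - [0, 0, 30, 0, 0, 0, 0.2]
    - [0, 0, 35, 0, 0, 0, 0.2]

```text
time_s: 10.05
eef_pos: [546.6, -249.2, 132.0]
ee_rot: [-0.006, 0.721, 0.693, -0.001]
force: [0.1, -0.9, 1.3]
grip_width: 0.602
```

Emit:
play_rows:
  plan:
    - [0, 0, 35, 0, 0, 0, 0.2]
    - [0, 30, 25, 0, 0, 0, 0.2]
    - [-20, 35, 10, 0, 0, 0, 0.2]
    - [-25, 35, 0, 0, 0, 0, 0.2]
    - [-20, 30, 0, 0, 0, 0, 0.2]

```text
time_s: 10.47
eef_pos: [482.8, -121.2, 218.1]
ee_rot: [0.005, 0.723, 0.691, 0.002]
force: [-0.3, -0.1, -0.2]
grip_width: 0.598
```

Emit:
play_rows:
  plan:
    - [-20, 25, 0, 0, 0, 0, 0.2]
    - [0, 0, 0, 0, 0, 0, 0.2]
    - [0, 0, 0, 0, 0, 0, 0.2]

```text
time_s: 10.72
eef_pos: [458.7, -90.0, 222.8]
ee_rot: [0.007, 0.721, 0.692, 0.003]
force: [-0.2, 0.1, 0.0]
grip_width: 0.599
```

```bash
python3 -c "
from h import *
pose(-0.046)
S=cap('side');T=cap('top')
a=cv2.resize(S['img'][100:380,210:400],None,fx=2,fy=2);b=cv2.resize(T['img'][170:310,380:500],None,fx=3,fy=4)
b=T['img'][150:300,380:500];b=cv2.resize(b,None,fx=3,fy=3)
b=cv2.copyMakeBorder(b,0,560-b.shape[0],0,0,cv2.BORDER_CONSTANT)
cv2.imwrite('pics/end.png',np.hstack([a,b]))"
```

```text
t 10.72 tcp [458.7 -90.  222.8] turn to go [ 0.005  0.014 -0.005] F [-0.2  0.1  0. ] w 0.599 q [-0.45  0.18  1.69  0.    1.26 -0.41]
```

View pics/end.png

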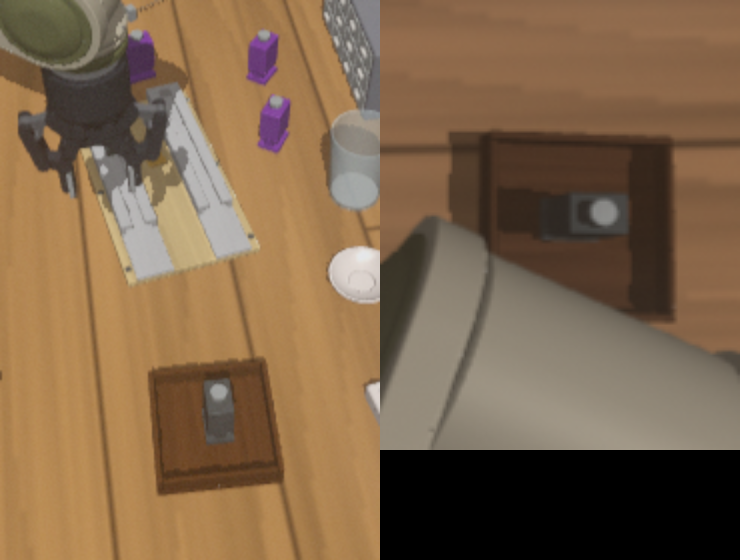

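The stop stands upright near the tray's middle ((218,410) in the side half, (600,212) in the top half), and the arm is clear. Handing in.

```bash
python3 -c "
from h import *
print(ctrl.finish_job())"
```

```text
the job is handed in; nothing more can be done
None
```

I slid the stop along its T-track to the open bay, lifted it off there, and stood it upright in the tray. The job was handed in at about 10.7 s, against the 45 s limit.

- **Set-down:** the stop touched the tray floor where predicted, at TCP z 29.9 mm with a brief 25 N reading. It was then released at floor level and the gripper raised straight up.
- **Last pictures:** both show the stop upright near the middle of the tray. The arm is clear at 220 mm height and the wrist force is about 0 N.
- **Tool holder:** I never approached it. In the last side picture the gripper hides it, so I did not confirm by sight that it is still in place. It was last seen standing as before while the stop was in the open bay.
- **Disagreement:** the first descent to the stop halted about 13 mm high with a small drift. The wrist force read about 0, and the joint torques were off by about 2 N m, which could mean a light contact. I saw nothing touching. A retry in smaller steps went through cleanly, and I did not find the cause.

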